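# Set the core feed guide to size with a core from the rack

### The arm

A 6-joint arm with a two-finger parallel gripper is mounted at the origin on the work surface. World frame = base frame: x ahead of the robot, y to its left, z up, the work surface at z = 0. Lengths are in m, angles in rad, forces in N, time in s.
With the tool pointing down it reaches from about 0.4 to 0.825 m from the base axis. Payload 7 kg.
Tool frame: the origin (TCP) lies midway between the tips of the shut fingers; the grasp point (between the pads) lies 19 mm behind it; z points along the fingers, x is the direction in which the jaws open and shut, and the axes are right-handed (so a half turn about z gives the same grasp; the last joint's range is limited). The gripper opens to 88 mm and grips with 3 to 60 N. Pads are 19 mm wide; open, the fingers measure 130 mm over their backs; the gripper's body (78 mm by 193 mm) begins 47 mm behind the grasp point.
Start: joints at [1.463, 0.359, 0.012, 0, -1.224, -0.288], TCP at [0.26, 0.623, 0.227] pointing down, gripper open.
Joint ranges: [-3.07, 3.07], [-1.43, 2.12], [-1.02, 1.25], [-3.03, 1.67], [-3.05, -0], [-3.03, 3.03]. Speed limits (rad/s): [2.39, 2.39, 3.01, 3.14, 3.14, 3.14].

### API

Orientations are given as a 3x3 rotation matrix whose columns are the frame's x, y, z axes.
In Python, from workcell import robot gives the robot as it stands. The module is installed in compiled form; this text tells all that it offers.
- The arm moves only by the tool send_rows, never from a script. Its argument "targets" is a list of rows, each an object of numbers: "ax", "ay", "az": the turn, a rotation vector about the tool's x, y, z in rad; "dx", "dy", "dz": the shift along the tool's x, y, z in mm; "fingers": the opening, from -1 (shut) to 1 (fully open). In form: [{"ax": .., "ay": .., "az": .., "dx": .., "dy": .., "dz": .., "fingers": ..}, ...]. A call has 1 to 12 rows; each row shifts and turns the commanded pose from where the row before left it, along the tool's axes as they then stand; what a row does not reach is not made up. A row lasts 1/8 s, in which the tool goes at most 62.5 mm and 10.7 degrees, less where a joint would pass 70% of its speed; a pose out of reach is approached as far as the arm can. A call with a gripper value outside its range is refused whole. The fingers move at their own pace and stop on an object; "squeeze" is the grip in N (left out, the last holds). Time passes only in rows, so rows that do not move let the fingers close. It gives the time, the measured TCP pose, the force and the opening at its end, in the units of the state.
- robot.read_state(): the state, without advancing time (a new reading comes with each control period).
- robot.get_image(name): name is "scene" or "top" or "wrist"; returns a dict with "color" (420x560x3 uint8, red, green, blue), "z_map" (420x560 float32, m along the optical axis (not along the pixel's ray), 0 where there is no reading), "fx", "fy", "cx", "cy" (pixels), "R" (3x3) and "t" (3): a world point X has camera coordinates R X + t. Camera axes: x right, y down, z forward; pixel columns grow to the right and rows downward; lengths in m; the calibration is good to about 2 mm. A picture is of the moment at which its call begins.
- robot.hand_in(): hands the job in, once; it reports no verdict.
The state is a dict: "time_s": time; "joint_positions": joint angles; "qd": joint speeds; "joint_torque": joint torques, N m; "ee_pos": TCP position; "tool_rot": TCP orientation; "contact_force": force on the tool from outside, world axes, zero at the start; "torque": the same for the moment, N m; "grip_width": finger opening in m.
Only numpy, scipy, OpenCV 4.12 (cv2) and the standard library are available. Lean on these libraries where they do the work, as an engineer would, in place of code of your own. Each camera call takes 0.05 s, during which the arm holds its last target. There are 200 camera calls.

### The job

Take the end wooden core out of the sloped rack, letting the next one roll down to the stop, and lay it in the still open lane of the feed guide, along the lane, beside the guide roller and short of the end stop. Then swing the eccentric bolt's lever until the roller just meets the core, with hardly a millimetre of play and without forcing it, and only then check the fit by sliding the core along the lane till it touches the end stop; leave it and the lever there. Do not disturb the bottle, brush, thread cone or other cores.

Things in the scene. Friction and masses are not known exactly. Their poses are not given: they have to be found in the camera images.
- rack: Wooden rack, foot 180 x 90 mm, 205 mm tall, its low front away from the robot. Origin on the table under it; z up, x points horizontally uphill. Its 40 mm wide bed climbs 16 degrees to +x from a lip 16 mm high. Three cores lie across it along y, touching, the first at the lip; each overhangs the bed by 12 mm at both ends. Side guides 76 mm wide over all begin 45 mm uphill of the end core's axis
- rack_end (a point): resting place of the end core's centre at the lip, rack frame (-60, 0, 70) mm, axes as the rack. A hold-down bar, 24 mm wide and 30 mm tall, runs over the row: its lower edge is 75 mm above this point, its front end 12 mm uphill of it, so a gripper cannot come straight down. Tilted 40 to 48 degrees, body leaning out over the low front (rack -x, away from the robot), it has room
- core1: the end core of the rack at the start: plain solid beech cylinder 40 mm in diameter, 64 mm long, 55 g or so; origin at its centre, y along its axis (x and z turn as it rolls). Gripped on its two flat ends
- core2: the next core in the rack, same shape; it rolls down to the lip by itself when core1 is gone
- core3: third core, same shape
- guide: Feed guide: steel bed 145 x 200 mm, top 30 mm above the table; z up. The lane runs along its y: fence on the -x side, guide roller on the +x side, end stop (steel bar across the lane, 20 mm high) at the +y end, its face at y = 56 mm. A core lying in the lane has its centre 50 mm above the table; at the stop its centre is at y = 24 mm
- fence: Aluminium fence 185 x 25 mm, 26 mm tall, fixed on the bed but a few mm nearer or farther each time; origin on its lane face at bed height (30 mm above the table), x square across the lane to the roller (as the guide's x). Lane width = x of roller_axis in this frame less the roller's 28 mm radius; the core needs 40 mm
- lane_place (a point): where to lay the core down: point in the middle of the lane, 50 mm above the table, guide frame (0, -20, 50) mm; the core's centre may be 15 mm either side of it along the lane. The fence face is about 20 mm from it on the -x side, the roller's rim 25 to 35 mm on the +x side while open
- lever (a joint): angle of the eccentric bolt, 0 to 2.0 rad, growing anticlockwise seen from above, at first open, 0 to 0.5. Growing moves the roller to the fence: with the bolt axis D mm from the fence face the lane is D - 28 - 12 sin(angle - 0.9) mm wide; the roller meets the core between 0.9 and 1.4. It stays where left (friction 0.12 N m, 1.5 N at the post)
- bolt_axis (a point): point on the eccentric bolt's axis, 50 mm above the table, at guide (51, -10) mm
- lever_post (a point): point on the lever's upright black post, 16 mm in diameter, at 105 mm above the table, 80 mm from the bolt's axis; the post reaches from 71 to 126 mm above the table, the flat lever arm under it tops out at 71 mm. At lever angle 0.7 the arm points along the guide's +x
- roller_axis (a point): centre of the free-spinning steel guide roller (radius 28 mm, 42 to 58 mm above the table), carried 12 mm off the bolt's axis
- bottle: bystander: amber bottle, 60 mm in diameter, 170 mm tall, origin under its base
- brush: bystander: wooden brush lying along its x axis, about 200 mm long
- thread_cone: bystander: grey cone of thread, 60 mm wide, 120 mm tall, origin under its base
Things that resemble listed ones, but are neither listed nor needed, are in the scene too. Leave any purple look-alike of the rack alone. What is shaped like the core1 but blue is not meant.

How it is judged:
On the way, in this order (a step that is already met when the one before it is completed fails the run):
1. the end core is out of the rack and the next one lies at the stop (distance between core1 and rack_end above 0.08 m and distance between core2 and rack_end below 0.008 m), for 0.2 s.
2. the core lies released in the lane beside the roller, short of the end stop (y of core1 in the frame of guide between -0.037 and -0.003 m and x of core1 in the frame of guide between -0.03 and 0.03 m and z of core1 in the frame of guide between 0.045 and 0.055 m and angle between the y axis of core1 and the y axis of guide, either way round below 0.12 rad and contact force between the fingers and core1 below 0.2 N), for 0.2 s.
3. the eccentric is turned until the lane leaves the core at most 1.5 mm of play, not forced tighter, the core still short of the stop (y of core1 in the frame of guide between -0.045 and 0.012 m and x of core1 in the frame of guide between -0.03 and 0.03 m and z of core1 in the frame of guide between 0.045 and 0.055 m and angle between the y axis of core1 and the y axis of guide, either way round below 0.12 rad and x of roller_axis in the frame of fence between 0.0668 and 0.0695 m), for 0.3 s.
4. the core has been slid through the set gap to the end stop (y of core1 in the frame of guide between 0.0205 and 0.028 m and x of core1 in the frame of guide between -0.03 and 0.03 m and z of core1 in the frame of guide between 0.045 and 0.055 m and angle between the y axis of core1 and the y axis of guide, either way round below 0.12 rad and x of roller_axis in the frame of fence between 0.0668 and 0.0695 m), for 0.1 s.
At the end, for the whole second after the job is handed in: The core lies released and still in the lane, along it, within 3.5 mm of the end stop; the lane is at most 1.5 mm wider than the 40 mm core and not forced over 1.2 mm narrower; the lever is still; the next core lies within 8 mm of its place at the rack's stop (all of step 4 and distance between core2 and rack_end below 0.008 m and contact force between the fingers and core1 below 0.2 N and linear speed of core1 below 0.02 m/s and velocity of joint lever between -0.05 and 0.05 rad/s); the robot touches nothing.
It fails at once if the roller is forced against the core with more than 40 N (contact force between roller and core1 above 40 N).
It fails at once if the bottle, brush or thread cone is moved more than 15 mm (distance of any of bottle, brush, thread_cone from where it was at the start of the episode above 0.015 m).
It fails at once if another core is taken from the rack (distance between core2 and rack_end above 0.06 m or distance between core3 and rack_end above 0.1 m).
It also fails if it takes over 67 s, if anything falls off the work surface, if the arm or the gripper's body presses on something with over 40 N, if the wrist force passes 120 N, or if a joint passes its speed limit or range.

## Working session

There is one attempt and no reset: what is moved stays moved. The work goes in short steps, Python scripts to look and compute and a tool call to move; the robot and the scene stay as the last step left them, time stands still between calls to the robot, and variables do not carry over. Pictures are saved under pics/ and viewed, about 8 in all and at most 12, crops included, and the job is handed in when it is done.

Besides the shell and the picture viewer there is one more tool, called after "Call:" in YAML: its name, and indented under it one key for each argument. send_rows: Moves the arm, as the interface text tells. Its arguments: {"type":"object","properties":{"targets":{"type":"array","items":{"type":"object","properties":{"ax":{"type":"number"},"ay":{"type":"number"},"az":{"type":"number"},"dx":{"type":"number"},"dy":{"type":"number"},"dz":{"type":"number"},"fingers":{"type":"number"}}}},"squeeze":{"type":"number"}},"required":["targets"]}

```bash
mkdir -p pics
cat > h.py <<'E'
import numpy as np, cv2
from workcell import robot
def snap(n,f=None):
    im=robot.get_image(n)
    if f: cv2.imwrite('pics/'+f,im['color'][:,:,::-1])
    return im
def ray(im,u,v):
    R=np.array(im['R']);t=np.array(im['t'])
    d=R.T@np.array([(u-im['cx'])/im['fx'],(v-im['cy'])/im['fy'],1.]);return -R.T@t,d
def onplane(im,u,v,z):
    o,d=ray(im,u,v);return o+d*(z-o[2])/d[2]
def cloud(im):
    z=im['z_map'];v,u=np.mgrid[:z.shape[0],:z.shape[1]]
    p=np.stack([(u-im['cx'])/im['fx']*z,(v-im['cy'])/im['fy']*z,z],-1)-np.array(im['t'])
    p=p@np.array(im['R']);p[z==0]=np.nan;return p
E
python3 - <<'E'
from h import *
import pickle
a=snap('scene');b=snap('top')
pickle.dump((a,b),open('i.pkl','wb'))
cv2.imwrite('pics/a.png',a['color'][:,:,::-1]);cv2.imwrite('pics/b.png',b['color'][:,:,::-1])
print(robot.read_state())
for i in(a,b):print(-np.array(i['R']).T@i['t'],i['fx'])
E
```

```text
{'time_s': 0.1, 'joint_positions': array([ 1.46314415e+00,  3.59321632e-01,  1.11724234e-02, -3.53708503e-04,
       -1.22408287e+00, -2.88124002e-01]), 'qd': array([-1.75564894e-05,  6.70436979e-04,  2.58152247e-03,  6.67817382e-04,
       -2.43327377e-03, -1.94744933e-04]), 'joint_torque': array([-1.48745155e-03, -5.84160519e+01,  2.93751830e+01,  7.01553449e+00,
        1.01950337e-02, -5.54504402e-05]), 'ee_pos': array([0.26005611, 0.62242855, 0.22571366]), 'tool_rot': array([[-3.85635243e-01, -9.22651193e-01, -4.84996936e-04],
       [-9.22650148e-01,  3.85635538e-01, -1.39168220e-03],
       [ 1.47106930e-03, -8.91992111e-05, -9.99998914e-01]]), 'contact_force': array([0.08381468, 0.3060665 , 0.5939156 ]), 'torque': array([0.01387059, 0.01634063, 0.02393049]), 'grip_width': 0.08788117048400797}
[ 1.20201603 -0.07608567  0.57736014] 385.49134369354107
[ 0.46545973 -0.06960299  0.92785572] 413.71886830839543
```

View pics/a.png

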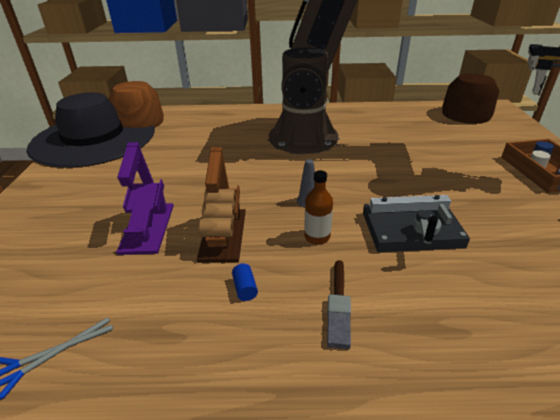

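View pics/b.png

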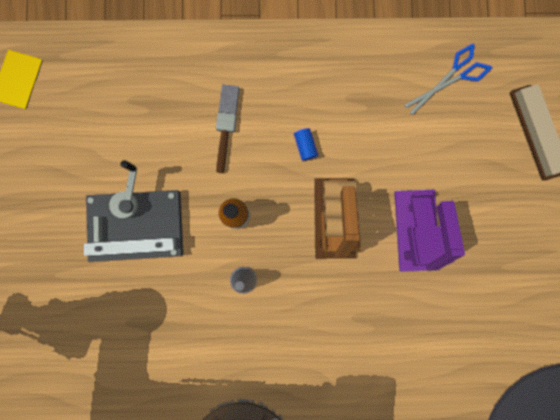

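Run:
```python
from h import *
import pickle
a,b=pickle.load(open('i.pkl','rb'))
def rect(P,n):
    P=P[np.isfinite(P).all(-1)]
    r=cv2.minAreaRect(P[:,:2].astype(np.float32)*1000);print(n,len(P),np.round(r[0],1),np.round(r[1],1),round(r[2],2),'zmed',np.round(np.median(P[:,2]),4),np.percentile(P[:,2],[2,98]).round(4))
for im,nm,(rx0,rx1,ry0,ry1),(gx0,gx1,gy0,gy1) in((b,'top',(305,365,165,270),(75,190,150,270)),(a,'scene',(190,250,140,265),(355,475,185,255))):
    C=cloud(im)
    K=C[ry0:ry1,rx0:rx1].reshape(-1,3);print(nm,'rack hist',np.histogram(K[:,2],bins=np.arange(0,.23,.01)))
    rect(K[K[:,2]>.008],'rack all');rect(K[(K[:,2]>.008)&(K[:,2]<.03)],'foot');rect(K[K[:,2]>.14],'bar')
    G=C[gy0:gy1,gx0:gx1].reshape(-1,3);print('guide hist',np.histogram(G[:,2],bins=np.arange(0,.14,.005))[0])
    rect(G[G[:,2]>.012],'g all');rect(G[(G[:,2]>.024)&(G[:,2]<.036)],'bed');rect(G[(G[:,2]>.05)&(G[:,2]<.06)],'fence/roller');rect(G[G[:,2]>.085],'post')
v=np.hstack([cv2.resize(b['color'][165:270,300:365],None,fx=5,fy=5,interpolation=2),cv2.resize(a['color'][145:265,190:253],(315*525//600*1,525),interpolation=2)])
w=cv2.resize(b['color'][150:270,75:190],None,fx=4.375,fy=4.375,interpolation=2)
k=np.hstack([v,w]);k=cv2.resize(k,None,fx=min(1,800/k.shape[1]),fy=min(1,800/k.shape[1]));print(k.shape)
cv2.imwrite('pics/c.png',k[:,:,::-1])
```

```text
top rack hist (array([1884,  726,    8,    0,    7,   25,   56,  205,  566,  375,  292,
        151,   19,   27,   19,   29,   53,  134,  305,  290,  150,    0]), array([0.  , 0.01, 0.02, 0.03, 0.04, 0.05, 0.06, 0.07, 0.08, 0.09, 0.1 ,
       0.11, 0.12, 0.13, 0.14, 0.15, 0.16, 0.17, 0.18, 0.19, 0.2 , 0.21,
       0.22]))
rack all 3483 [ 511.9 -215. ] [ 90.1 178.7] 88.94 zmed 0.0918 [0.0104 0.2028]
foot 780 [ 511.9 -215. ] [ 90.1 178.7] 88.94 zmed 0.0125 [0.0092 0.0164]
bar 980 [ 502.5 -215.1] [ 24.5 118.1] 89.23 zmed 0.1882 [0.1516 0.2051]
guide hist [4238   40   33   33   30 1776 2618   42   36   85  282 1124  111   69
  179  136    9    6    9    8    4   13    3    9   18   41    1    0]
g all 6664 [527.3 226.2] [196.  201.6] 2.51 zmed 0.0314 [0.0267 0.0794]
bed 4419 [501.9 225.1] [145.1 201.6] 2.55 zmed 0.0304 [0.027  0.0338]
fence/roller 1406 [508.1 227.5] [127.8 185.5] 2.47 zmed 0.0566 [0.0507 0.0597]
post 112 [618.3 210.8] [15.4 15.1] 88.94 zmed 0.1218 [0.0861 0.1286]
scene rack hist (array([1596,  874,   16,   74,   53,  129,  140,  214,  541,  435,  273,
         87,   19, 
[... 195 characters left out ...]
 0.21,
       0.22]))
rack all 3631 [ 542.6 -211.9] [224.6 105.8] 5.97 zmed 0.0853 [0.0098 0.1988]
foot 982 [ 515.5 -214.6] [ 89.8 180.1] 89.28 zmed 0.0115 [0.0089 0.017 ]
bar 665 [ 507.5 -214.6] [ 24.6 117.7] 89.08 zmed 0.1828 [0.1498 0.203 ]
guide hist [1079  189  183  194  184 1572  679  145  177  233  327  376   39   69
   92   87   21   13   19   16   21   18   15   20   31   18    0    0]
g all 4478 [532.4 226.4] [195.4 201. ] 2.28 zmed 0.0303 [0.0144 0.1091]
bed 2311 [506.3 225.3] [144.  200.7] 2.55 zmed 0.0294 [0.0254 0.0342]
fence/roller 703 [508.8 228.1] [128.7 185.2] 2.04 zmed 0.0551 [0.0503 0.0583]
post 171 [623.3 211.8] [15.1 15.5] 86.52 zmed 0.1095 [0.0869 0.1262]
(381, 800, 3)
```

View pics/c.png

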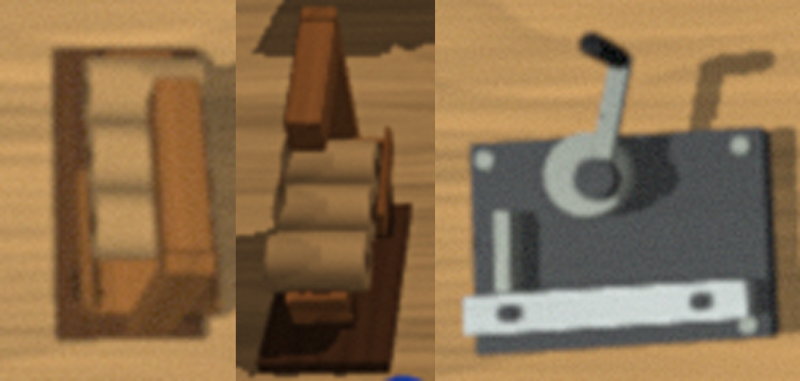

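Run:
```python
from h import *
import pickle
a,b=pickle.load(open('i.pkl','rb'))
th=np.radians(2.5);X=np.array([np.cos(th),np.sin(th)]);Y=np.array([-X[1],X[0]])
for im,nm,(gx0,gx1,gy0,gy1) in((b,'top',(75,190,150,270)),(a,'scene',(355,475,185,255))):
    C=cloud(im)[gy0:gy1,gx0:gx1].reshape(-1,3)*1000;C=C[np.isfinite(C).all(1)]
    q=(C[:,:2]-[504,225.2]);L=np.c_[q@X,q@Y,C[:,2]]
    def rp(m,n):
        P=L[m];print(nm,n,len(P),*(np.round(np.percentile(P[:,i],[1,5,50,95,99]),1) for i in range(3)))
    f=(L[:,2]>53)&(L[:,2]<60)&(L[:,0]<-15);rp(f,'fence')
    r=(L[:,2]>54)&(L[:,2]<62)&(L[:,0]>-5)&(np.abs(L[:,0]-20)<60);rp(r,'roller')
    rp((L[:,2]>45)&(L[:,2]<53)&(L[:,1]>40),'stop')
    s=(L[:,2]>66)&(L[:,2]<85);rp(s,'arm/nut')
    if r.sum()>20:
        (c,rad)=cv2.minEnclosingCircle(L[r][:,:2].astype(np.float32));print('roller circ',c,rad)
    # lever arm direction
    P=L[s][:,:2];P=P[P[:,0]>45]
    print('arm far',cv2.fitLine(P.astype(np.float32),2,0,.01,.01).ravel() if len(P)>5 else 0)
    rp((L[:,2]>90),'post')
```

```text
top fence 997 [-59.6 -58.7 -47.3 -36.1 -35. ] [-89.  -81.4   2.9  85.7  92.9] [53.3 54.1 56.5 58.8 59.6]
top roller 345 [15.1 17.4 41.1 64.  67.5] [-16.3 -14.1  18.8  34.4  37.5] [54.8 55.8 58.3 60.8 61.5]
top stop 142 [-47.1 -31.6  -6.4  17.1  19.2] [55.1 65.2 69.5 75.4 76.3] [45.4 47.  50.2 52.4 52.8]
top arm/nut 384 [ 23.7  27.1  59.1 106.7 112.9] [-25.  -21.5  -8.4   7.   11.2] [67.4 68.5 72.6 79.5 80.7]
roller circ (40.426536560058594, 10.616409301757812) 28.322254180908203
arm far [  0.96509814  -0.2618885   78.80722    -11.227691  ]
top post 106 [106.2 106.6 112.3 120.  121.2] [-26.7 -26.2 -21.8 -13.5 -11.9] [ 90.5  93.  123.6 128.2 129.6]
scene fence 503 [-58.2 -56.5 -42.5 -32.6 -31.6] [-88.  -81.3   1.   85.5  92.6] [53.1 53.6 55.3 57.1 58.8]
scene roller 79 [22.4 32.7 49.5 65.7 68. ] [-16.4 -14.9  22.   37.5  38.4] [54.1 55.  57.1 58.7 60.7]
scene stop 142 [-36.  -35.2 -23.2  19.8  22.2] [41.5 48.9 69.7 89.9 94.7] [45.1 45.9 49.1 52.2 52.8]
scene arm/nut 259 [ 26.8  31.9  58.6 122.9 124.2] [-25.  -24.1  -9.7   8.2  10.6] [66.4 67.3 73.1 82.4 84.6]
roller circ (44.04611587524414, 11.0517578125) 27.879638671875
arm far [  0.96636736  -0.25716564  82.217316   -11.031107  ]
scene post 158 [110.9 113.2 121.5 124.3 125.3] [-25.9 -25.3 -20.5 -12.5 -11.3] [ 90.4  92.3 111.  125.8 126.4]
```

Call:
send_rows:
  targets:
    - {"az": -0.127,"dz": -15,"fingers": 1}
    - {"az": -0.127,"dz": -15,"fingers": 1}
    - {"az": -0.126,"dz": -15,"fingers": 1}
    - {"dx": 52,"dy": -27,"fingers": 1}
    - {"dx": 52,"dy": -27,"fingers": 1}
    - {"dx": 52,"dy": -27,"fingers": 1}
    - {"dx": 52,"dy": -27,"fingers": 1}
    - {"dx": 52,"dy": -27,"fingers": 1}
    - {"dx": 52,"dy": -27,"fingers": 1}
    - {"dx": 52,"dy": -27,"fingers": 1}
    - {"dx": 52,"dy": -27,"fingers": 1}
    - {"dx": 52,"dy": -27,"fingers": 1}

```text
invalid input at $.targets[0]: expected keys ax, ay, az, dx, dy, dz, fingers
```

Call:
send_rows:
  targets:
    - {"dx": 52,"dy": -27,"fingers": 1}
    - {"dx": 52,"dy": -27,"fingers": 1}
    - {"dx": 52,"dy": -27,"fingers": 1}
    - {"dx": 52,"dy": -27,"fingers": 1}
    - {"dx": 52,"dy": -27,"fingers": 1}
    - {"dx": 52,"dy": -27,"fingers": 1}
    - {"dx": 52,"dy": -27,"fingers": 1}
    - {"ax": -0.18,"fingers": 1}
    - {"ax": -0.18,"fingers": 1}
    - {"ax": -0.18,"fingers": 1}
    - {"ax": -0.18,"fingers": 1}
    - {"ax": -0.05,"fingers": 1}

```text
invalid input at $.targets[0]: expected keys ax, ay, az, dx, dy, dz, fingers
```

Run:
```python
from h import *
import pickle
s=robot.read_state();print(s['time_s'],s['ee_pos'],s['tool_rot'],s['joint_positions'],s['contact_force'])
w=snap('wrist','w1.png');pickle.dump(w,open('w.pkl','wb'))
```

```text
0.1 [0.26005611 0.62242855 0.22571366] [[-3.85635243e-01 -9.22651193e-01 -4.84996936e-04]
 [-9.22650148e-01  3.85635538e-01 -1.39168220e-03]
 [ 1.47106930e-03 -8.91992111e-05 -9.99998914e-01]] [ 1.46314415e+00  3.59321632e-01  1.11724234e-02 -3.53708503e-04
 -1.22408287e+00 -2.88124002e-01] [0.08381468 0.3060665  0.5939156 ]
```

View pics/w1.png

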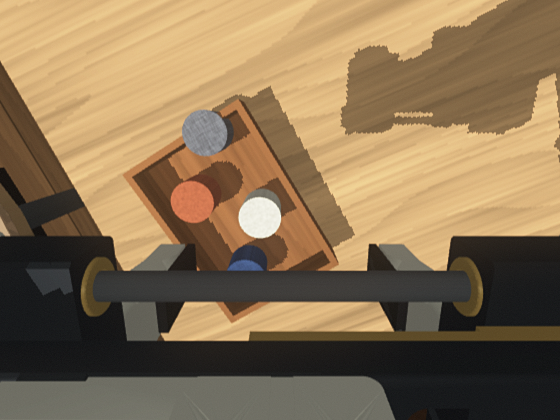

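Pictures so far: the scene and top views show the brown rack at scene (222,215) / top (337,218), the purple look-alike rack at (145,200) / (430,230), and the blue cylinder at (245,282) / (305,145). My pick is the end core in the brown rack, at top (332,187). The close crop confirms it is at the low front end, away from the robot. The wrist view shows only a tray with cups. No move was made: both calls were refused for missing keys.

Call:
send_rows:
  targets:
    - {"ax": 0,"ay": 0,"az": -0.127,"dx": 0,"dy": 0,"dz": -15,"fingers": 1}
    - {"ax": 0,"ay": 0,"az": -0.127,"dx": 0,"dy": 0,"dz": -15,"fingers": 1}
    - {"ax": 0,"ay": 0,"az": -0.126,"dx": 0,"dy": 0,"dz": -15,"fingers": 1}
    - {"ax": 0,"ay": 0,"az": 0,"dx": 52,"dy": -27,"dz": 0,"fingers": 1}
    - {"ax": 0,"ay": 0,"az": 0,"dx": 52,"dy": -27,"dz": 0,"fingers": 1}
    - {"ax": 0,"ay": 0,"az": 0,"dx": 52,"dy": -27,"dz": 0,"fingers": 1}
    - {"ax": 0,"ay": 0,"az": 0,"dx": 52,"dy": -27,"dz": 0,"fingers": 1}
    - {"ax": 0,"ay": 0,"az": 0,"dx": 52,"dy": -27,"dz": 0,"fingers": 1}
    - {"ax": 0,"ay": 0,"az": 0,"dx": 52,"dy": -27,"dz": 0,"fingers": 1}
    - {"ax": 0,"ay": 0,"az": 0,"dx": 52,"dy": -27,"dz": 0,"fingers": 1}
    - {"ax": 0,"ay": 0,"az": 0,"dx": 52,"dy": -27,"dz": 0,"fingers": 1}
    - {"ax": 0,"ay": 0,"az": 0,"dx": 52,"dy": -27,"dz": 0,"fingers": 1}

```text
time_s: 1.65
ee_pos: [0.4962, 0.1492, 0.2717]
tool_rot: [[-0.015, -1.0, 0.0], [-1.0, 0.015, 0.0], [-0.0, -0.0, -1.0]]
contact_force: [1.4, 1.2, 0.4]
grip_width: 0.0875
```

Call:
send_rows:
  targets:
    - {"ax": 0,"ay": 0,"az": 0,"dx": 52,"dy": -27,"dz": 0,"fingers": 1}
    - {"ax": 0,"ay": 0,"az": 0,"dx": 52,"dy": -27,"dz": 0,"fingers": 1}
    - {"ax": 0,"ay": 0,"az": 0,"dx": 52,"dy": -27,"dz": 0,"fingers": 1}
    - {"ax": 0,"ay": 0,"az": 0,"dx": 52,"dy": -27,"dz": 0,"fingers": 1}
    - {"ax": 0,"ay": 0,"az": 0,"dx": 52,"dy": -27,"dz": 0,"fingers": 1}
    - {"ax": 0,"ay": 0,"az": 0,"dx": 52,"dy": -27,"dz": 0,"fingers": 1}
    - {"ax": 0,"ay": 0,"az": 0,"dx": 52,"dy": -27,"dz": 0,"fingers": 1}
    - {"ax": -0.18,"ay": 0,"az": 0,"dx": 0,"dy": 0,"dz": 0,"fingers": 1}
    - {"ax": -0.18,"ay": 0,"az": 0,"dx": 0,"dy": 0,"dz": 0,"fingers": 1}
    - {"ax": -0.18,"ay": 0,"az": 0,"dx": 0,"dy": 0,"dz": 0,"fingers": 1}
    - {"ax": -0.18,"ay": 0,"az": 0,"dx": 0,"dy": 0,"dz": 0,"fingers": 1}
    - {"ax": -0.05,"ay": 0,"az": 0,"dx": 0,"dy": 0,"dz": 0,"fingers": 1}

```text
time_s: 3.15
ee_pos: [0.6795, -0.2152, 0.2634]
tool_rot: [[-0.016, -0.707, -0.707], [-1.0, 0.01, 0.012], [-0.002, 0.707, -0.707]]
contact_force: [0.6, 0.5, -1.4]
grip_width: 0.0876
```

Run:
```python
from h import *
import pickle
s=robot.read_state();print(s['time_s'],s['ee_pos'],s['tool_rot'].round(3),s['joint_positions'],s['contact_force'])
w=snap('wrist','w2.png');pickle.dump(w,open('w.pkl','wb'))
```

```text
3.15 [ 0.6794986  -0.21520722  0.26343372] [[-0.016 -0.707 -0.707]
 [-1.     0.01   0.012]
 [-0.002  0.707 -0.707]] [-0.02957609  0.95073494  0.90785907  0.01160413 -2.31330783  1.58994117] [ 0.57496807  0.47511815 -1.36171647]
```

View pics/w2.png

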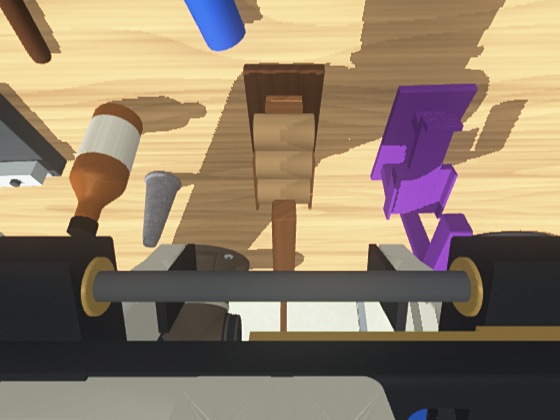

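The wrist view shows the rack head on: the end core at (283,130), and the bar front at (284,205) with its end uphill of that core.

Run:
```python
from h import *
import pickle
w=pickle.load(open('w.pkl','rb'));C=cloud(w)[105:200,245:325].reshape(-1,3)*1000
for lo in (560,568,576,584):
    m=(C[:,0]>lo)&(C[:,0]<lo+8)&(C[:,2]>60)&(C[:,2]<100);P=C[m];print(lo,len(P),np.percentile(P[:,1],[1,50,99]).round(1),np.percentile(P[:,2],[10,50,90]).round(1))
# circle fit in x-z of front core
m=(C[:,0]>556)&(C[:,2]>60)&(C[:,2]<98)&(abs(C[:,1]+215)<28);P=C[m]
from scipy.optimize import least_squares
f=lambda c:np.hypot(P[:,0]-c[0],P[:,2]-c[1])-20
r=least_squares(f,[574,70],loss='soft_l1');print(r.x,np.abs(r.fun).mean(),len(P))
s=robot.read_state()
R=s['tool_rot'];p=s['ee_pos']*1000
print(R.T@(np.array([r.x[0],np.median(P[:,1]),r.x[1]])-p))
```

```text
560 232 [-245.6 -214.  -183.2] [88.6 89.3 89.9]
568 412 [-245.7 -215.1 -183.4] [87.3 88.7 89.8]
576 696 [-246.3 -215.2 -183. ] [80.  83.8 86.8]
584 843 [-245.9 -214.2 -183.3] [62.7 71.9 78.3]
[566.68515353  69.55188597] 0.5540243648117428 1957
[  1.78791304 -57.90361808 216.94183854]
```

Run:
```python
from h import *
import pickle
w=pickle.load(open('w.pkl','rb'));a,b=pickle.load(open('i.pkl','rb'))
C=cloud(w)[55:240,240:330].reshape(-1,3)*1000
def s(C,n):
    F=C[(C[:,2]>6)&(C[:,2]<18)&(C[:,0]>500)&(abs(C[:,1]+215)<40)];B=C[(C[:,2]>148)&(C[:,2]<200)&(abs(C[:,1]+215)<20)]
    print(n,len(F),np.percentile(F[:,0],[95,99]),np.median(F[:,2]),len(B),np.percentile(B[:,0],[95,99]) if len(B) else 0)
    T=C[(abs(C[:,2])<5)];print('table z',np.median(T[:,2]))
    from scipy.optimize import least_squares
    P=C[(C[:,0]>562)&(C[:,2]>60)&(C[:,2]<98)&(abs(C[:,1]+215)<28)]
    r=least_squares(lambda c:np.hypot(P[:,0]-c[0],P[:,2]-c[1])-20,[574,70],loss='soft_l1');print(r.x,np.abs(r.fun).mean(),len(P))
s(C,'w');s(cloud(b)[165:270,305:365].reshape(-1,3)*1000,'top');s(cloud(a)[140:265,190:250].reshape(-1,3)*1000,'scene')
```

```text
w 2539 [601.34395116 602.09751787] 11.831821789164884 954 [561.59662814 562.23263739]
table z 0.11505029393864856
[566.68068902  69.5587596 ] 0.5689502929932947 1873
top 333 [600.77415427 601.33849945] 12.502164588521746 813 [555.40291291 561.00959432]
table z 0.669090754564631
[567.37381006  69.97410879] 1.2078172820066027 245
scene 722 [603.60934093 605.17555599] 11.439150487486998 601 [562.75042426 564.54301951]
table z -0.3465525225594196
[568.81531638  69.24846436] 0.9945436881436776 490
```

Call:
send_rows:
  targets:
    - {"ax": 0,"ay": 0,"az": 0,"dx": 2,"dy": -30,"dz": 30,"fingers": 1}
    - {"ax": 0,"ay": 0,"az": 0,"dx": 0,"dy": -28,"dz": 45,"fingers": 1}
    - {"ax": 0,"ay": 0,"az": 0,"dx": 0,"dy": 0,"dz": 45,"fingers": 1}
    - {"ax": 0,"ay": 0,"az": 0,"dx": 0,"dy": 0,"dz": 20,"fingers": 1}
    - {"ax": 0,"ay": 0,"az": 0,"dx": 0,"dy": 0,"dz": 0,"fingers": 1}
    - {"ax": 0,"ay": 0,"az": 0,"dx": 0,"dy": 0,"dz": 0,"fingers": 1}
  squeeze: 15

```text
time_s: 3.95
ee_pos: [0.6241, -0.2173, 0.1321]
tool_rot: [[-0.016, -0.72, -0.694], [-1.0, 0.012, 0.01], [0.001, 0.694, -0.72]]
contact_force: [0.3, -0.4, 0.1]
grip_width: 0.0877
```

Run:
```python
from h import *
w=snap('wrist','w3.png');C=cloud(w).reshape(-1,3)*1000
P=C[(C[:,0]>554)&(C[:,0]<600)&(C[:,2]>55)&(C[:,2]<98)&(abs(C[:,1]+215)<28)]
from scipy.optimize import least_squares
r=least_squares(lambda c:np.hypot(P[:,0]-c[0],P[:,2]-c[1])-20,[570,70],loss='soft_l1');print(r.x,np.abs(r.fun).mean(),len(P))
Q=C[(C[:,0]>562)&(C[:,0]<582)&(C[:,2]>65)&(C[:,2]<92)&(abs(C[:,1]+215)<36)];y=np.percentile(Q[:,1],[1,99]);print(y,y.mean())
s=robot.read_state();R=s['tool_rot'];p=s['ee_pos']*1000
print(s['ee_pos'],R.T@(np.array([r.x[0],y.mean(),r.x[1]])-p))
```

```text
[567.07921928  69.10228568] 1.1023552416907831 4654
[-245.82035701 -183.48675219] -214.65355459543483
[ 0.62427822 -0.21718825  0.13193539] [-1.66961648 -2.39947808 84.95648657]
```

Call:
send_rows:
  targets:
    - {"ax": 0,"ay": 0,"az": 0,"dx": -1.5,"dy": -2,"dz": 30,"fingers": 1}
    - {"ax": 0,"ay": 0,"az": 0,"dx": 0,"dy": 0,"dz": 30,"fingers": 1}
    - {"ax": 0,"ay": 0,"az": 0,"dx": 0,"dy": 0,"dz": 20,"fingers": 1}
    - {"ax": 0,"ay": 0,"az": 0,"dx": 0,"dy": 0,"dz": 18,"fingers": 1}
    - {"ax": 0,"ay": 0,"az": 0,"dx": 0,"dy": 0,"dz": 0,"fingers": 1}
    - {"ax": 0,"ay": 0,"az": 0,"dx": 0,"dy": 0,"dz": 0,"fingers": 1}
  squeeze: 15

```text
time_s: 4.75
ee_pos: [0.5577, -0.2147, 0.0597]
tool_rot: [[-0.015, -0.719, -0.695], [-1.0, 0.011, 0.01], [0.0, 0.695, -0.719]]
contact_force: [0.3, 0.2, 0.4]
grip_width: 0.0875
```

Call:
send_rows:
  targets:
    - {"ax": 0,"ay": 0,"az": 0,"dx": 0,"dy": 0,"dz": 0,"fingers": 0.5}
    - {"ax": 0,"ay": 0,"az": 0,"dx": 0,"dy": 0,"dz": 0,"fingers": 0.3}
    - {"ax": 0,"ay": 0,"az": 0,"dx": 0,"dy": 0,"dz": 0,"fingers": 0.1}
    - {"ax": 0,"ay": 0,"az": 0,"dx": 0,"dy": 0,"dz": 0,"fingers": 0.1}
    - {"ax": 0,"ay": 0,"az": 0,"dx": 0,"dy": 0,"dz": 0,"fingers": 0.1}
    - {"ax": 0,"ay": 0,"az": 0,"dx": 0,"dy": 0,"dz": 0,"fingers": 0.1}
    - {"ax": 0,"ay": 0,"az": 0,"dx": 0,"dy": 0,"dz": 0,"fingers": 0.1}
  squeeze: 15

```text
time_s: 5.62
ee_pos: [0.5566, -0.2145, 0.059]
tool_rot: [[-0.016, -0.718, -0.696], [-1.0, 0.011, 0.011], [0.0, 0.696, -0.718]]
contact_force: [2.0, 0.2, 1.8]
grip_width: 0.0638
```

Call:
send_rows:
  targets:
    - {"ax": 0,"ay": 0,"az": 0,"dx": 0,"dy": 4.8,"dz": -8.8,"fingers": 0.1}
    - {"ax": 0,"ay": 0,"az": 0,"dx": 0,"dy": 4.8,"dz": -8.8,"fingers": 0.1}
    - {"ax": 0,"ay": 0,"az": 0,"dx": 0,"dy": 4.8,"dz": -8.8,"fingers": 0.1}
    - {"ax": 0,"ay": 0,"az": 0,"dx": 0,"dy": 0,"dz": -30,"fingers": 0.1}
    - {"ax": 0,"ay": 0,"az": 0,"dx": 0,"dy": 0,"dz": -40,"fingers": 0.1}
    - {"ax": 0,"ay": 0,"az": 0,"dx": 0,"dy": 0,"dz": -40,"fingers": 0.1}
    - {"ax": 0,"ay": 0,"az": 0,"dx": 0,"dy": 0,"dz": -40,"fingers": 0.1}
    - {"ax": 0,"ay": 0,"az": 0,"dx": 0,"dy": 0,"dz": 0,"fingers": 0.1}
    - {"ax": 0,"ay": 0,"az": 0,"dx": 0,"dy": 0,"dz": 0,"fingers": 0.1}

```text
time_s: 6.75
ee_pos: [0.6685, -0.2161, 0.195]
tool_rot: [[-0.016, -0.717, -0.697], [-1.0, 0.011, 0.012], [-0.001, 0.697, -0.717]]
contact_force: [-0.2, -0.3, -1.3]
grip_width: 0.0641
```

Run:
```python
from h import *
w=snap('wrist');b=snap('top');a=snap('scene')
k=np.hstack([w['color'],b['color']]);k=cv2.resize(k,(800,300));cv2.imwrite('pics/d.png',k[:,:,::-1])
s=robot.read_state();print(s['ee_pos'],s['tool_rot'].round(3))
from scipy.optimize import least_squares
for im in(w,a):
    C=cloud(im).reshape(-1,3)*1000
    P=C[(C[:,0]>554)&(C[:,0]<592)&(C[:,2]>60)&(C[:,2]<95)&(abs(C[:,1]+215)<28)]
    r=least_squares(lambda c:np.hypot(P[:,0]-c[0],P[:,2]-c[1])-20,[570,70],loss='soft_l1');print('core at lip',r.x,np.abs(r.fun).mean(),len(P))
```

```text
[ 0.66813921 -0.21625361  0.19511781] [[-0.016 -0.717 -0.697]
 [-1.     0.011  0.011]
 [-0.     0.697 -0.717]]
core at lip [566.65140491  69.45640652] 0.5230392484578332 2503
core at lip [568.5919957   69.27300125] 1.036170249458639 376
```

View pics/d.png

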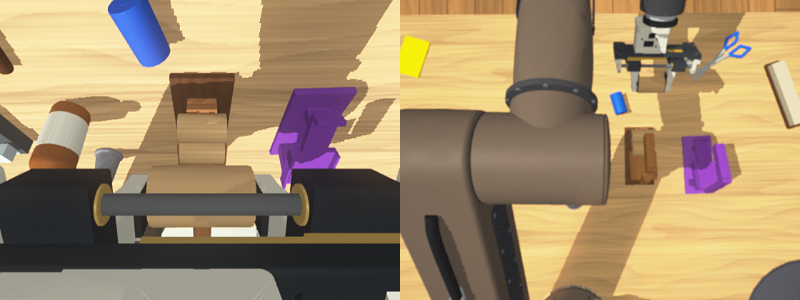

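Core1 is held (left view, (200,190)) and core2 has rolled down to the lip ((202,125)). The fits match rack_end to within 2 mm.

Call:
send_rows:
  targets:
    - {"ax": 0.18,"ay": 0,"az": 0,"dx": 0,"dy": 0,"dz": -15,"fingers": 0.1}
    - {"ax": 0.18,"ay": 0,"az": 0,"dx": 0,"dy": 0,"dz": -15,"fingers": 0.1}
    - {"ax": 0.18,"ay": 0,"az": 0,"dx": 0,"dy": 0,"dz": -15,"fingers": 0.1}
    - {"ax": 0.18,"ay": 0,"az": 0,"dx": 0,"dy": 0,"dz": -15,"fingers": 0.1}
    - {"ax": 0.051,"ay": 0,"az": 0,"dx": 0,"dy": 0,"dz": -15,"fingers": 0.1}
    - {"ax": 0,"ay": 0,"az": -0.059,"dx": 0,"dy": 0,"dz": -15,"fingers": 0.1}
    - {"ax": 0,"ay": 0,"az": 0,"dx": 0,"dy": 0,"dz": 0,"fingers": 0.1}

```text
time_s: 7.78
ee_pos: [0.6974, -0.2169, 0.279]
tool_rot: [[0.043, -0.999, 0.003], [-0.999, -0.043, -0.0], [0.001, -0.003, -1.0]]
contact_force: [-0.5, -0.2, -1.1]
grip_width: 0.0639
```

Call:
send_rows:
  targets:
    - {"ax": 0,"ay": 0,"az": 0,"dx": -49,"dy": 20.7,"dz": 0,"fingers": 0.1}
    - {"ax": 0,"ay": 0,"az": 0,"dx": -49,"dy": 20.7,"dz": 0,"fingers": 0.1}
    - {"ax": 0,"ay": 0,"az": 0,"dx": -49,"dy": 20.7,"dz": 0,"fingers": 0.1}
    - {"ax": 0,"ay": 0,"az": 0,"dx": -49,"dy": 20.7,"dz": 0,"fingers": 0.1}
    - {"ax": 0,"ay": 0,"az": 0,"dx": -49,"dy": 20.7,"dz": 0,"fingers": 0.1}
    - {"ax": 0,"ay": 0,"az": 0,"dx": -49,"dy": 20.7,"dz": 0,"fingers": 0.1}
    - {"ax": 0,"ay": 0,"az": 0,"dx": -49,"dy": 20.7,"dz": 0,"fingers": 0.1}
    - {"ax": 0,"ay": 0,"az": 0,"dx": -49,"dy": 20.7,"dz": 0,"fingers": 0.1}
    - {"ax": 0,"ay": 0,"az": 0,"dx": -48,"dy": 20.4,"dz": 0,"fingers": 0.1}
    - {"ax": 0,"ay": 0,"az": 0,"dx": 0,"dy": 0,"dz": 40,"fingers": 0.1}
    - {"ax": 0,"ay": 0,"az": 0,"dx": 0,"dy": 0,"dz": 40,"fingers": 0.1}
    - {"ax": 0,"ay": 0,"az": 0,"dx": 0,"dy": 0,"dz": 0,"fingers": 0.1}

```text
time_s: 9.28
ee_pos: [0.4908, 0.2134, 0.1933]
tool_rot: [[0.042, -0.999, -0.005], [-0.999, -0.042, -0.005], [0.005, 0.005, -1.0]]
contact_force: [-0.1, -1.3, -0.3]
grip_width: 0.0641
```

Run:
```python
from h import *
import pickle
w=snap('wrist','w4.png');a=snap('scene');pickle.dump((w,a),open('w4.pkl','wb'))
k=cv2.resize(a['color'][100:260,330:490],(420,420));cv2.imwrite('pics/e.png',np.hstack([cv2.resize(w['color'],(400,300)),cv2.resize(k,(300,300))])[:,:,::-1])
s=robot.read_state();print(s['ee_pos'],s['tool_rot'].round(4))
```

```text
[0.49342769 0.21468934 0.19737763] [[ 4.270e-02 -9.991e-01  9.000e-04]
 [-9.991e-01 -4.270e-02 -1.100e-03]
 [ 1.100e-03 -8.000e-04 -1.000e+00]]
```

View pics/e.png

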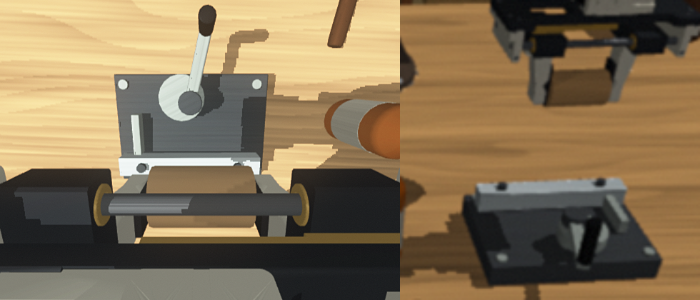

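The wrist view shows the held core above the fence, the roller at (183,100), the stop at (137,135) and the lever post at (207,20). The lane between roller and fence is open.

```bash
cat > g.py <<'E'
from h import *
from scipy.optimize import least_squares
O=np.array([491.1,234.6]);th=np.radians(2.5);X=np.array([np.cos(th),np.sin(th)]);Y=np.array([-X[1],X[0]])
def loc(im):
    C=cloud(im).reshape(-1,3)*1000;C=C[np.isfinite(C).all(1)];q=C[:,:2]-O
    return np.c_[q@X,q@Y,C[:,2]]
def circ(P,r,x0):
    f=least_squares(lambda c:np.hypot(P[:,0]-c[0],P[:,1]-c[1])-r,x0,loss='soft_l1');return f.x.round(2),np.abs(f.fun).mean().round(2)
def measure(im,n):
    L=loc(im);pc=lambda P,i,q=[1,5,50,95,99]:np.percentile(P[:,i],q).round(1) if len(P) else None
    B=L[(abs(L[:,2]-30)<3)&(abs(L[:,0])<100)&(abs(L[:,1])<125)];print(n,'bed',pc(B,0),pc(B,1))
    F=L[(abs(L[:,2]-56)<3)&(L[:,0]>-60)&(L[:,0]<-10)&(abs(L[:,1])<75)];print('fence top x',len(F),pc(F,0))
    if len(F):
      for lo,hi in((-75,-40),(40,75)):
        G=F[(F[:,1]>lo)&(F[:,1]<hi)];print('  y',lo,pc(G,0,[95,99]),len(G))
    S=L[(abs(L[:,2]-50)<3)&(abs(L[:,0])<15)&(L[:,1]>40)&(L[:,1]<80)];print('stop y',len(S),pc(S,1))
    Rt=L[(abs(L[:,2]-58)<2.5)&(L[:,0]>10)&(L[:,0]<100)&(abs(L[:,1])<60)];c,r=cv2.minEnclosingCircle(Rt[:,:2].astype(np.float32));print('roller top',len(Rt),np.round(c,1),round(r,1))
    Rs=L[(L[:,2]>43)&(L[:,2]<55)&(L[:,0]>0)&(L[:,0]<100)&(abs(L[:,1])<40)];print('roller side',len(Rs),circ(Rs,28,[50,0]) if len(Rs)>10 else 0)
    P=L[(L[:,2]>85)&(L[:,2]<124)&(L[:,0]>100)&(L[:,0]<150)&(abs(L[:,1])<90)];print('post',len(P),circ(P,8,[128,-10]) if len(P)>5 else 0)
E
python3 - <<'E'
from g import *
import pickle
w,a=pickle.load(open('w4.pkl','rb'));measure(w,'w');measure(a,'s');measure(pickle.load(open('i.pkl','rb'))[1],'top0')
L=loc(w);P=L[(L[:,2]>150)&(L[:,2]<232)&(abs(L[:,0])<26)&(abs(L[:,1]+20)<28)];print(len(P))
f=least_squares(lambda c:np.hypot(P[:,0]-c[0],P[:,2]-c[1])-20,[2,210],loss='soft_l1');print('core',f.x,np.abs(f.fun).mean())
E
```

```text
w bed [-23.1 -19.3  25.9  77.5  81.1] [-106.3 -100.3  -26.6   83.2   89.6]
fence top x 2036 [-45.1 -41.9 -28.3 -22.9 -22.6]
  y -75 [-22.9 -22.5] 406
  y 40 [-23.1 -22.7] 687
stop y 359 [57.6 57.9 62.3 67.  67.5]
roller top 2090 [53.3  2.7] 27.9
roller side 0 0
post 314 (array([112.55, -24.69]), np.float64(2.14))
s bed [-41.4 -21.   39.   82.5  85.2] [-108.7 -103.9  -37.8   81.8   87.8]
fence top x 408 [-45.5 -43.3 -30.  -19.8 -18.9]
  y -75 [-20.1 -19. ] 94
  y 40 [-19.8 -19.2] 83
stop y 38 [55.7 56.2 60.7 65.1 65.8]
roller top 69 [55.7  0.5] 28.8
roller side 62 (array([54.96,  1.83]), np.float64(0.65))
post 141 (array([140.3 , -32.89]), np.float64(2.2))
top0 bed [-61.2 -57.2  15.1  75.6  81.2] [-109.4 -103.5  -26.5   80.5   87.5]
fence top x 769 [-47.1 -46.1 -35.  -23.5 -22.5]
  y -75 [-23.6 -22.7] 167
  y 40 [-23.4 -22.6] 168
stop y 73 [55.1 55.4 59.9 64.4 65.5]
roller top 301 [53.8  0.6] 28.2
roller side 42 (array([53.82,  1.3 ]), np.float64(0.93))
post 62 (array([119.31, -39.62]), np.float64(2.28))
7455
core [ -1.84984907 208.11597816] 0.3771913122494153
```

```bash
cat >> g.py <<'E'
def core(im,z0,n,xm=30,yc=-20,yw=28):
    L=loc(im);P=L[(L[:,2]>z0-18)&(L[:,2]<z0+24)&(abs(L[:,0])<xm)&(abs(L[:,1]-yc)<yw)]
    f=least_squares(lambda c:np.hypot(P[:,0]-c[0],P[:,2]-c[1])-20,[2,z0],loss='soft_l1');print(n,'core x,z',f.x.round(2),np.abs(f.fun).mean().round(2),len(P))
    Q=L[(L[:,2]>z0-10)&(L[:,2]<z0+22)&(abs(L[:,0]-f.x[0])<20)&(abs(L[:,1]-yc)<36)];print('  y ext',np.percentile(Q[:,1],[1,99]).round(1))
E
python3 - <<'E'
from g import *
w=snap('wrist');a=snap('scene');measure(w,'w');core(w,208,'w');core(a,208,'s')
s=robot.read_state();p=s['ee_pos']*1000;print(p,(p[:2]-O)@X,(p[:2]-O)@Y)
E
```

```text
w bed [-23.1 -19.1  26.   77.6  81.3] [-106.3 -100.4  -26.9   83.    89.6]
fence top x 1638 [-43.  -38.6 -27.1 -22.8 -22.5]
  y -75 [-22.8 -22.5] 328
  y 40 [-23.  -22.6] 555
stop y 341 [57.6 57.9 62.5 67.  67.6]
roller top 2013 [53.3  2.7] 27.8
roller side 0 0
post 284 (array([126.52, -26.19]), np.float64(0.19))
w core x,z [  0.77 212.12] 0.36 7195
  y ext [-54.6  12.6]
s core x,z [  2.92 212.96] 0.88 475
  y ext [-55.1  14.6]
[494.02044662 215.18246196 198.52349221] 2.0706858935660413 -19.52644493646993
```

Call:
send_rows:
  targets:
    - {"ax": 0,"ay": 0,"az": 0,"dx": 0,"dy": -0.8,"dz": 40,"fingers": 0.1}
    - {"ax": 0,"ay": 0,"az": 0,"dx": 0,"dy": 0,"dz": 40,"fingers": 0.1}
    - {"ax": 0,"ay": 0,"az": 0,"dx": 0,"dy": 0,"dz": 32,"fingers": 0.1}
    - {"ax": 0,"ay": 0,"az": 0,"dx": 0,"dy": 0,"dz": 15,"fingers": 0.1}
    - {"ax": 0,"ay": 0,"az": 0,"dx": 0,"dy": 0,"dz": 0,"fingers": 0.1}
    - {"ax": 0,"ay": 0,"az": 0,"dx": 0,"dy": 0,"dz": 0,"fingers": 0.1}
    - {"ax": 0,"ay": 0,"az": 0,"dx": 0,"dy": 0,"dz": 0,"fingers": 0.1}

```text
time_s: 10.35
ee_pos: [0.4947, 0.2155, 0.0713]
tool_rot: [[0.043, -0.999, 0.003], [-0.999, -0.043, 0.002], [-0.001, -0.003, -1.0]]
contact_force: [0.0, -0.5, -1.7]
grip_width: 0.0638
```

Run:
```python
from g import *
w=snap('wrist');a=snap('scene');measure(w,'w');core(w,85,'w');core(a,85,'s')
s=robot.read_state();p=s['ee_pos']*1000;print(p,(p[:2]-O)@X,(p[:2]-O)@Y)
```

```text
w bed [-10.1   1.8  41.4  78.9  81.7] [-105.7  -99.6  -33.3   83.    89.4]
fence top x 1307 [-47.4 -46.9 -44.3 -41.7 -39.8]
  y -75 [-41.  -38.9] 363
  y 40 None 0
stop y 219 [57.6 57.8 62.  66.9 67.5]
roller top 5502 [53.4  2.9] 28.0
roller side 0 0
post 0 0
w core x,z [ 2.02 86.09] 0.37 7475
  y ext [-54.5  13.2]
s core x,z [ 3.75 85.87] 0.93 443
  y ext [-54.9  13.1]
[494.41759309 215.23843059  70.89284438] 2.4698956776994656 -19.487852868597837
```

Call:
send_rows:
  targets:
    - {"ax": 0,"ay": 0,"az": 0,"dx": 0,"dy": 0,"dz": 18,"fingers": 0.1}
    - {"ax": 0,"ay": 0,"az": 0,"dx": 0,"dy": 0,"dz": 12,"fingers": 0.1}
    - {"ax": 0,"ay": 0,"az": 0,"dx": 0,"dy": 0,"dz": 4,"fingers": 0.1}
    - {"ax": 0,"ay": 0,"az": 0,"dx": 0,"dy": 0,"dz": 1,"fingers": 0.1}
    - {"ax": 0,"ay": 0,"az": 0,"dx": 0,"dy": 0,"dz": 0,"fingers": 0.1}
    - {"ax": 0,"ay": 0,"az": 0,"dx": 0,"dy": 0,"dz": 0,"fingers": 0.1}

```text
time_s: 11.2
ee_pos: [0.4943, 0.2151, 0.0354]
tool_rot: [[0.043, -0.999, 0.002], [-0.999, -0.043, 0.0], [-0.0, -0.002, -1.0]]
contact_force: [-0.1, 0.0, -1.6]
grip_width: 0.0643
```

Call:
send_rows:
  targets:
    - {"ax": 0,"ay": 0,"az": 0,"dx": 0,"dy": 0,"dz": 0.5,"fingers": 0.1}
    - {"ax": 0,"ay": 0,"az": 0,"dx": 0,"dy": 0,"dz": 0,"fingers": 0.55}
    - {"ax": 0,"ay": 0,"az": 0,"dx": 0,"dy": 0,"dz": 0,"fingers": 0.75}
    - {"ax": 0,"ay": 0,"az": 0,"dx": 0,"dy": 0,"dz": 0,"fingers": 0.75}
    - {"ax": 0,"ay": 0,"az": 0,"dx": 0,"dy": 0,"dz": -10,"fingers": 0.75}
    - {"ax": 0,"ay": 0,"az": 0,"dx": 0,"dy": 0,"dz": -30,"fingers": 0.75}
    - {"ax": 0,"ay": 0,"az": 0,"dx": 0,"dy": 0,"dz": -50,"fingers": 0.75}
    - {"ax": 0,"ay": 0,"az": 0,"dx": 0,"dy": 0,"dz": -50,"fingers": 0.75}
    - {"ax": 0,"ay": 0,"az": 0,"dx": 0,"dy": 0,"dz": 0,"fingers": 0.75}
    - {"ax": 0,"ay": 0,"az": 0,"dx": 0,"dy": 0,"dz": 0,"fingers": 0.75}

```text
time_s: 12.45
ee_pos: [0.4936, 0.2147, 0.1748]
tool_rot: [[0.043, -0.999, 0.001], [-0.999, -0.043, 0.001], [-0.001, -0.001, -1.0]]
contact_force: [-0.4, -0.1, -0.3]
grip_width: 0.0763
```

Run:
```python
from g import *
w=snap('wrist','w5.png');a=snap('scene');measure(w,'w');core(w,50,'w',xm=21);core(a,50,'s',xm=21)
k=cv2.resize(a['color'][100:260,330:490],(300,300));cv2.imwrite('pics/f.png',np.hstack([cv2.resize(w['color'],(400,300)),k])[:,:,::-1])
s=robot.read_state();p=s['ee_pos']*1000;print(s['time_s'],p,(p[:2]-O)@X,(p[:2]-O)@Y)
```

```text
w bed [-60.3 -20.9  34.7  78.2  81.5] [-106.4 -101.2  -31.4   84.1   89.8]
fence top x 3993 [-47.1 -46.  -32.9 -23.1 -22.5]
  y -75 [-23.  -22.5] 915
  y 40 [-23.  -22.6] 626
stop y 393 [57.7 58.  62.5 67.2 67.5]
roller top 2653 [ 42.2 -11.6] 45.6
roller side 124 (array([ 45.87, -13.93]), np.float64(3.02))
post 377 (array([126.58, -26.13]), np.float64(0.18))
w core x,z [ 1.39 49.36] 0.46 2986
  y ext [-50.2  12.3]
s core x,z [ 2.75 49.1 ] 1.0 265
  y ext [-53.2  10.8]
12.55 [493.22312762 214.3665802  173.5354356 ] 1.2385374954736532 -20.306771598004406
```

View pics/f.png

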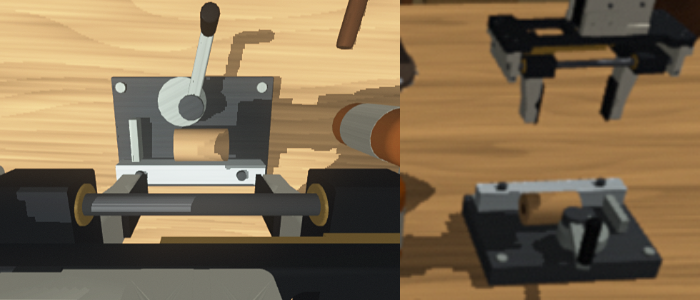

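The core lies centred in the lane, released ((200,145) in the wrist view), and clear of the stop. The guide measurements put the lever at about 0.47 and D at about 71 mm. The target angle is near 1.13, which needs the post to move about 51 mm in +y along its arc.

Call:
send_rows:
  targets:
    - {"ax": 0,"ay": 0,"az": 0,"dx": 2,"dy": -45,"dz": 0,"fingers": 0.2}
    - {"ax": 0,"ay": 0,"az": 0,"dx": 2,"dy": -45,"dz": 0,"fingers": -0.1}
    - {"ax": 0,"ay": 0,"az": 0,"dx": 2,"dy": -35,"dz": 0,"fingers": -0.1}
    - {"ax": 0,"ay": 0,"az": 0,"dx": 0,"dy": 0,"dz": 0,"fingers": -0.1}
    - {"ax": 0,"ay": 0,"az": 0,"dx": 0,"dy": 0,"dz": 0,"fingers": -0.1}
    - {"ax": 0,"ay": 0,"az": 0,"dx": 0,"dy": 0,"dz": 30,"fingers": -0.1}
    - {"ax": 0,"ay": 0,"az": 0,"dx": 0,"dy": 0,"dz": 30,"fingers": -0.1}
    - {"ax": 0,"ay": 0,"az": 0,"dx": 0,"dy": 0,"dz": 26,"fingers": -0.1}
    - {"ax": 0,"ay": 0,"az": 0,"dx": 0,"dy": 0,"dz": 0,"fingers": -0.1}
    - {"ax": 0,"ay": 0,"az": 0,"dx": 0,"dy": 0,"dz": 0,"fingers": -0.1}
  squeeze: 5

```text
time_s: 13.8
ee_pos: [0.6193, 0.2147, 0.0899]
tool_rot: [[0.044, -0.999, 0.002], [-0.999, -0.044, 0.0], [-0.0, -0.002, -1.0]]
contact_force: [0.5, -0.2, 0.7]
grip_width: 0.0396
```

Call:
send_rows:
  targets:
    - {"ax": 0,"ay": 0,"az": 0,"dx": 0,"dy": 0,"dz": 0,"fingers": -0.4}
    - {"ax": 0,"ay": 0,"az": 0,"dx": 0,"dy": 0,"dz": 0,"fingers": -0.65}
    - {"ax": 0,"ay": 0,"az": 0,"dx": 0,"dy": 0,"dz": 0,"fingers": -0.75}
    - {"ax": 0,"ay": 0,"az": 0,"dx": 0,"dy": 0,"dz": 0,"fingers": -0.75}
    - {"ax": 0,"ay": 0,"az": 0,"dx": 0,"dy": 0,"dz": 0,"fingers": -0.75}
  squeeze: 5

```text
time_s: 14.42
ee_pos: [0.6194, 0.2143, 0.0892]
tool_rot: [[0.043, -0.999, 0.002], [-0.999, -0.043, 0.0], [-0.0, -0.002, -1.0]]
contact_force: [-1.9, -2.2, 4.5]
grip_width: 0.0159
```

Run:
```python
from g import *
a=snap('scene');b=snap('top');measure(a,'s');measure(b,'t');core(a,50,'s',xm=21)
s=robot.read_state();p=s['ee_pos']*1000;print(s['time_s'],p,(p[:2]-O)@X,(p[:2]-O)@Y,s['grip_width'],s['contact_force'])
```

```text
s bed [-45.5 -19.7  48.1  83.6  85.5] [-109.  -105.4  -53.4   81.4   88.1]
fence top x 30 [-39.8 -31.6 -25.8 -20.1 -19. ]
  y -75 [-20. -19.] 24
  y 40 [-22.1 -22.1] 1
stop y 0 None
roller top 45 [ 40.6 -27.6] 25.2
roller side 75 (array([42.92, -5.86]), np.float64(4.28))
post 417 (array([140.07, -28.01]), np.float64(8.1))
t bed [-61.2 -57.9  23.7  77.1  81.4] [-109.3 -104.8  -34.    82.1   87.6]
fence top x 806 [-47.1 -45.9 -34.5 -22.5 -15.8]
  y -75 [-17.3 -14.9] 177
  y 40 [-23.2 -22.3] 164
stop y 71 [54.4 55.  60.2 64.6 64.8]
roller top 336 [ 40.5 -14.3] 48.1
roller side 58 (array([53.44,  1.3 ]), np.float64(2.51))
post 6 (array([122.54, -13.27]), np.float64(5.78))
s core x,z [ 2.38 49.05] 0.86 61
  y ext [-41.2 -11.9]
14.525 [619.4241646  214.23952736  89.11362222] 127.31391708877636 -25.938515422241455 0.015675096638338555 [-1.24714191 -0.33228943  5.61547352]
```

Call:
send_rows:
  targets:
    - {"ax": 0,"ay": 0,"az": 0,"dx": -9.9,"dy": -1.6,"dz": 0,"fingers": -0.75}
    - {"ax": 0,"ay": 0,"az": 0,"dx": -8,"dy": -0.4,"dz": 0,"fingers": -0.75}
    - {"ax": 0,"ay": 0,"az": 0,"dx": -8,"dy": 0.4,"dz": 0,"fingers": -0.75}
    - {"ax": 0,"ay": 0,"az": 0,"dx": -7.9,"dy": 1.2,"dz": 0,"fingers": -0.75}
    - {"ax": 0,"ay": 0,"az": 0,"dx": -7.8,"dy": 2,"dz": 0,"fingers": -0.75}
    - {"ax": 0,"ay": 0,"az": 0,"dx": -3,"dy": 1,"dz": 0,"fingers": -0.75}
    - {"ax": 0,"ay": 0,"az": 0,"dx": 0,"dy": 0,"dz": 0,"fingers": -0.75}
    - {"ax": 0,"ay": 0,"az": 0,"dx": 0,"dy": 0,"dz": 0,"fingers": -0.75}
    - {"ax": 0,"ay": 0,"az": 0,"dx": 0,"dy": 0,"dz": 0,"fingers": -0.75}
  squeeze: 8

```text
time_s: 15.65
ee_pos: [0.6144, 0.2589, 0.0884]
tool_rot: [[0.043, -0.999, 0.001], [-0.999, -0.043, 0.0], [-0.0, -0.001, -1.0]]
contact_force: [-0.3, 1.3, 1.9]
grip_width: 0.0157
```

Run:
```python
from g import *
w=snap('wrist');b=snap('top')
def two(im,n):
    L=loc(im)
    Rt=L[(abs(L[:,2]-58)<2)&(L[:,0]>24)&(L[:,0]<100)&(L[:,1]>-16)&(L[:,1]<45)];print(n,len(Rt),circ(Rt[np.hypot(Rt[:,0]-49,Rt[:,1]-3)>26.8],28,[49,3]) if len(Rt) else 0)
    F=L[(abs(L[:,2]-56)<3)&(L[:,0]>-60)&(L[:,0]<-10)&(L[:,1]>20)&(L[:,1]<75)];print('fence',len(F),np.percentile(F[:,0],[95,99]) if len(F) else 0)
two(w,'w');two(b,'t');core(w,50,'w',xm=21)
cv2.imwrite('pics/g.png',w['color'][:,:,::-1])
s=robot.read_state();p=s['ee_pos']*1000;print(s['time_s'],p,(p[:2]-O)@X,(p[:2]-O)@Y,s['grip_width'],s['contact_force'])
```

```text
w 372 (array([48.13,  2.52]), np.float64(0.15))
fence 0 0
t 230 (array([49.52,  2.67]), np.float64(0.46))
fence 271 [-23.10344691 -22.407092  ]
w core x,z [ 2. 50.] nan 0g.py:22: RuntimeWarning: Mean of empty slice.
  f=least_squares(lambda c:np.hypot(P[:,0]-c[0],P[:,2]-c[1])-20,[2,z0],loss='soft_l1');print(n,'core x,z',f.x.round(2),np.abs(f.fun).mean().round(2),len(P))
  ret = ret.dtype.type(ret / rcount)
Traceback (most recent call last):
  File "g.py", line 23, in core
    Q=L[(L[:,2]>z0-10)&(L[:,2]<z0+22)&(abs(L[:,0]-f.x[0])<20)&(abs(L[:,1]-yc)<36)];print('  y ext',np.percentile(Q[:,1],[1,99]).round(1))
                                                                                                   ~~~~~~~~~~~~~^^^^^^^^^^^^^^^
IndexError: index -1 is out of bounds for axis 0 with size 0
```

Call:
send_rows:
  targets:
    - {"ax": 0,"ay": 0,"az": 0,"dx": 0,"dy": 0,"dz": 0,"fingers": -0.5}
    - {"ax": 0,"ay": 0,"az": 0,"dx": 0,"dy": 0,"dz": 0,"fingers": -0.3}
    - {"ax": 0,"ay": 0,"az": 0,"dx": 0,"dy": 0,"dz": 0,"fingers": -0.1}
    - {"ax": 0,"ay": 0,"az": 0,"dx": 0,"dy": 0,"dz": -30,"fingers": -0.1}
    - {"ax": 0,"ay": 0,"az": 0,"dx": 0,"dy": 0,"dz": -30,"fingers": -0.1}
    - {"ax": 0,"ay": 0,"az": 0,"dx": 0,"dy": 0,"dz": -26,"fingers": -0.1}
    - {"ax": 0,"ay": 0,"az": 0,"dx": 13,"dy": 40,"dz": 0,"fingers": 0.75}
    - {"ax": 0,"ay": 0,"az": 0,"dx": 13,"dy": 40,"dz": 0,"fingers": 0.75}
    - {"ax": 0,"ay": 0,"az": 0,"dx": 13,"dy": 42,"dz": 0,"fingers": 0.75}
    - {"ax": 0,"ay": 0,"az": 0,"dx": 0,"dy": 0,"dz": 0,"fingers": 0.75}
    - {"ax": 0,"ay": 0,"az": 0,"dx": 0,"dy": 0,"dz": 0,"fingers": 0.75}
    - {"ax": 0,"ay": 0,"az": 0,"dx": 0,"dy": 0,"dz": 0,"fingers": 0.75}

```text
time_s: 17.25
ee_pos: [0.495, 0.2148, 0.1743]
tool_rot: [[0.043, -0.999, 0.001], [-0.999, -0.043, -0.0], [0.0, -0.001, -1.0]]
contact_force: [-0.1, -0.6, -0.1]
grip_width: 0.0768
```

```bash
cat >> g.py <<'E'
def gap(im,n):
    # roller top outline by circle through its rim pixels; fence lane edge; lever angle from post minus roller
    L=loc(im);Rt=L[(abs(L[:,2]-58)<2)&(L[:,0]>23)&(L[:,0]<100)&(L[:,1]>-30)&(L[:,1]<50)]
    c,r=cv2.minEnclosingCircle(Rt[:,:2].astype(np.float32));F=L[(abs(L[:,2]-56)<3)&(L[:,0]>-60)&(L[:,0]<-10)&(L[:,1]>20)&(L[:,1]<75)]
    f=np.percentile(F[:,0],99) if len(F) else np.nan
    P=L[(L[:,2]>85)&(L[:,2]<124)&(L[:,0]>100)&(L[:,0]<150)&(abs(L[:,1])<90)];pc,e=circ(P,8,[124,P[:,1].mean()])
    d=pc-np.array(c);phi=np.arctan2(d[1],d[0])+np.radians(8.61);t=.7+phi
    print(n,'roller',np.round(c,2),round(r,2),'fence',round(f,2),'diff',round(c[0]-f,2),'post',pc,e,'|d|',np.hypot(*d).round(1),'theta',round(t,3),'roller y-check',12*np.cos(t-.9))
    return c
E
python3 - <<'E'
from g import *
w=snap('wrist','w6.png');gap(w,'w');core(w,50,'w',xm=21)
s=robot.read_state();p=s['ee_pos']*1000;print(s['time_s'],p,(p[:2]-O)@X,(p[:2]-O)@Y)
E
```

```text
w roller [46.56  3.77] 27.83 fence -22.56 diff 69.12 post [123.62  19.76] 0.19 |d| 78.7 theta 1.055 roller y-check 11.856255965533464
w core x,z [-1.67 49.34] 0.47 3046
  y ext [-50.2  12.3]
17.3 [494.91361151 214.74195133 174.18379707] 2.943785880915805 -20.00549560065281
```

View pics/w6.png

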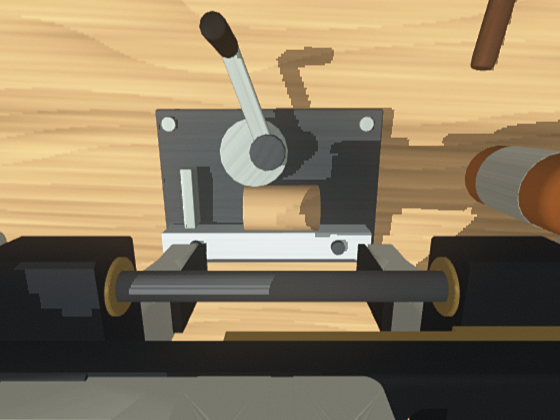

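The roller at (253,153) has nudged the core to the fence side. The measured roller-to-fence distance is about 69.1 mm, so roughly 1 mm of play remains. I'll close about 0.6 mm more, which is +0.05 rad or 3.7 mm at the post.

Call:
send_rows:
  targets:
    - {"ax": 0,"ay": 0,"az": 0,"dx": -13.2,"dy": -40,"dz": 0,"fingers": 0.2}
    - {"ax": 0,"ay": 0,"az": 0,"dx": -13.2,"dy": -40,"dz": 0,"fingers": -0.1}
    - {"ax": 0,"ay": 0,"az": 0,"dx": -13.2,"dy": -40,"dz": 0,"fingers": -0.1}
    - {"ax": 0,"ay": 0,"az": 0,"dx": 0,"dy": 0,"dz": 0,"fingers": -0.1}
    - {"ax": 0,"ay": 0,"az": 0,"dx": 0,"dy": 0,"dz": 0,"fingers": -0.1}
    - {"ax": 0,"ay": 0,"az": 0,"dx": 0,"dy": 0,"dz": 30,"fingers": -0.1}
    - {"ax": 0,"ay": 0,"az": 0,"dx": 0,"dy": 0,"dz": 30,"fingers": -0.1}
    - {"ax": 0,"ay": 0,"az": 0,"dx": 0,"dy": 0,"dz": 26,"fingers": -0.1}
    - {"ax": 0,"ay": 0,"az": 0,"dx": 0,"dy": 0,"dz": 0,"fingers": -0.1}
    - {"ax": 0,"ay": 0,"az": 0,"dx": 0,"dy": 0,"dz": 0,"fingers": -0.1}
    - {"ax": 0,"ay": 0,"az": 0,"dx": 0,"dy": 0,"dz": 0,"fingers": -0.1}
  squeeze: 5

```text
time_s: 18.68
ee_pos: [0.6132, 0.2597, 0.0903]
tool_rot: [[0.043, -0.999, 0.003], [-0.999, -0.043, 0.001], [-0.001, -0.003, -1.0]]
contact_force: [0.5, -0.2, -0.2]
grip_width: 0.0396
```

Call:
send_rows:
  targets:
    - {"ax": 0,"ay": 0,"az": 0,"dx": 0,"dy": 0,"dz": 0,"fingers": -0.4}
    - {"ax": 0,"ay": 0,"az": 0,"dx": 0,"dy": 0,"dz": 0,"fingers": -0.65}
    - {"ax": 0,"ay": 0,"az": 0,"dx": 0,"dy": 0,"dz": 0,"fingers": -0.75}
    - {"ax": 0,"ay": 0,"az": 0,"dx": 0,"dy": 0,"dz": 0,"fingers": -0.75}
    - {"ax": 0,"ay": 0,"az": 0,"dx": -1,"dy": 0.5,"dz": 0,"fingers": -0.75}
    - {"ax": 0,"ay": 0,"az": 0,"dx": -1,"dy": 0.5,"dz": 0,"fingers": -0.75}
    - {"ax": 0,"ay": 0,"az": 0,"dx": -0.9,"dy": 0.4,"dz": 0,"fingers": -0.75}
    - {"ax": 0,"ay": 0,"az": 0,"dx": 0,"dy": 0,"dz": 0,"fingers": -0.75}
    - {"ax": 0,"ay": 0,"az": 0,"dx": 0,"dy": 0,"dz": 0,"fingers": -0.75}
    - {"ax": 0,"ay": 0,"az": 0,"dx": 0,"dy": 0,"dz": 0,"fingers": -0.75}
  squeeze: 5

```text
time_s: 19.92
ee_pos: [0.6113, 0.2622, 0.0888]
tool_rot: [[0.043, -0.999, 0.001], [-0.999, -0.043, 0.0], [-0.0, -0.002, -1.0]]
contact_force: [3.0, -1.7, 2.4]
grip_width: 0.0158
```

Call:
send_rows:
  targets:
    - {"ax": 0,"ay": 0,"az": 0,"dx": 0,"dy": 0,"dz": 0,"fingers": -0.5}
    - {"ax": 0,"ay": 0,"az": 0,"dx": 0,"dy": 0,"dz": 0,"fingers": -0.3}
    - {"ax": 0,"ay": 0,"az": 0,"dx": 0,"dy": 0,"dz": 0,"fingers": -0.1}
    - {"ax": 0,"ay": 0,"az": 0,"dx": 0,"dy": 0,"dz": -30,"fingers": -0.1}
    - {"ax": 0,"ay": 0,"az": 0,"dx": 0,"dy": 0,"dz": -30,"fingers": -0.1}
    - {"ax": 0,"ay": 0,"az": 0,"dx": 0,"dy": 0,"dz": -26,"fingers": -0.1}
    - {"ax": 0,"ay": 0,"az": 0,"dx": 14,"dy": 40,"dz": 0,"fingers": 0.75}
    - {"ax": 0,"ay": 0,"az": 0,"dx": 14,"dy": 40,"dz": 0,"fingers": 0.75}
    - {"ax": 0,"ay": 0,"az": 0,"dx": 14,"dy": 41,"dz": 0,"fingers": 0.75}
    - {"ax": 0,"ay": 0,"az": 0,"dx": 0,"dy": 0,"dz": 0,"fingers": 0.75}
    - {"ax": 0,"ay": 0,"az": 0,"dx": 0,"dy": 0,"dz": 0,"fingers": 0.75}
    - {"ax": 0,"ay": 0,"az": 0,"dx": 0,"dy": 0,"dz": 0,"fingers": 0.75}

```text
time_s: 21.42
ee_pos: [0.4925, 0.2153, 0.1743]
tool_rot: [[0.043, -0.999, 0.001], [-0.999, -0.043, -0.0], [0.0, -0.001, -1.0]]
contact_force: [0.5, -0.1, -0.3]
grip_width: 0.0766
```

Run:
```python
from g import *
w=snap('wrist','w7.png');gap(w,'w');core(w,50,'w',xm=21)
s=robot.read_state();p=s['ee_pos']*1000;print(s['time_s'],p,(p[:2]-O)@X,(p[:2]-O)@Y)
```

```text
w roller [45.95  3.62] 27.79 fence -22.61 diff 68.56 post [122.21  23.28] 0.18 |d| 78.8 theta 1.103 roller y-check 11.754525138099977
w core x,z [-2.07 49.36] 0.49 3125
  y ext [-50.1  12.3]
21.475 [492.45733015 215.18109591 174.18597171] 0.5089975725827278 -19.459627505544745
```

The set gap reads 68.56 mm (lane about 40.5 mm, lever about 1.10) and the core has barely moved along y. Next I slide it to the stop with the rear finger.

Call:
send_rows:
  targets:
    - {"ax": 0,"ay": 0,"az": 0,"dx": 0,"dy": 1,"dz": 40,"fingers": 0.75}
    - {"ax": 0,"ay": 0,"az": 0,"dx": 0,"dy": 1,"dz": 40,"fingers": 0.75}
    - {"ax": 0,"ay": 0,"az": 0,"dx": 0,"dy": 0,"dz": 25,"fingers": 0.75}
    - {"ax": 0,"ay": 0,"az": 0,"dx": 0,"dy": 0,"dz": 11,"fingers": 0.75}
    - {"ax": 0,"ay": 0,"az": 0,"dx": 0,"dy": 0,"dz": 0,"fingers": 0.75}
    - {"ax": 0,"ay": 0,"az": 0,"dx": 0,"dy": 0,"dz": 0,"fingers": 0.75}

```text
time_s: 22.22
ee_pos: [0.4908, 0.2153, 0.0594]
tool_rot: [[0.043, -0.999, 0.002], [-0.999, -0.043, 0.001], [-0.001, -0.002, -1.0]]
contact_force: [-0.1, -0.5, -0.1]
grip_width: 0.0765
```

Call:
send_rows:
  targets:
    - {"ax": 0,"ay": 0,"az": 0,"dx": -5,"dy": 0,"dz": 0,"fingers": 0.75}
    - {"ax": 0,"ay": 0,"az": 0,"dx": -5,"dy": 0,"dz": 0,"fingers": 0.75}
    - {"ax": 0,"ay": 0,"az": 0,"dx": -5,"dy": 0,"dz": 0,"fingers": 0.75}
    - {"ax": 0,"ay": 0,"az": 0,"dx": -5,"dy": 0,"dz": 0,"fingers": 0.75}
    - {"ax": 0,"ay": 0,"az": 0,"dx": -5,"dy": 0,"dz": 0,"fingers": 0.75}
    - {"ax": 0,"ay": 0,"az": 0,"dx": -5,"dy": 0,"dz": 0,"fingers": 0.75}
    - {"ax": 0,"ay": 0,"az": 0,"dx": -5,"dy": 0,"dz": 0,"fingers": 0.75}
    - {"ax": 0,"ay": 0,"az": 0,"dx": -5,"dy": 0,"dz": 0,"fingers": 0.75}
    - {"ax": 0,"ay": 0,"az": 0,"dx": -3,"dy": 0,"dz": 0,"fingers": 0.75}
    - {"ax": 0,"ay": 0,"az": 0,"dx": -2,"dy": 0,"dz": 0,"fingers": 0.75}
    - {"ax": 0,"ay": 0,"az": 0,"dx": 0,"dy": 0,"dz": 0,"fingers": 0.75}
    - {"ax": 0,"ay": 0,"az": 0,"dx": 0,"dy": 0,"dz": 0,"fingers": 0.75}

```text
time_s: 23.72
ee_pos: [0.4881, 0.2597, 0.0585]
tool_rot: [[0.043, -0.999, 0.001], [-0.999, -0.043, 0.0], [-0.0, -0.001, -1.0]]
contact_force: [0.3, -0.6, -0.3]
grip_width: 0.077
```

Run:
```python
from g import *
w=snap('wrist');a=snap('scene')
for im in(w,a):
    L=loc(im);P=L[(L[:,2]>60)&(L[:,2]<72)&(abs(L[:,0]+1)<8)&(L[:,1]>-70)&(L[:,1]<60)];print(len(P),np.percentile(P[:,1],[1,50,99]).round(1) if len(P) else 0)
k=np.hstack([cv2.resize(w['color'],(400,300)),cv2.resize(a['color'][130:260,350:480],(300,300))]);cv2.imwrite('pics/p.png',k[:,:,::-1])
s=robot.read_state();p=s['ee_pos']*1000;print(s['time_s'],p,(p[:2]-O)@X,(p[:2]-O)@Y,s['contact_force'],s['grip_width'])
```

```text
2826 [-14.3  18.7  51.3]
119 [-29.5  18.2  48.4]
23.825 [488.06476091 259.70177197  58.45923418] -1.9374262950609882 25.21027591134863 [ 0.3030704  -0.86610761  0.2570559 ] 0.07665235000058579
```

View pics/p.png

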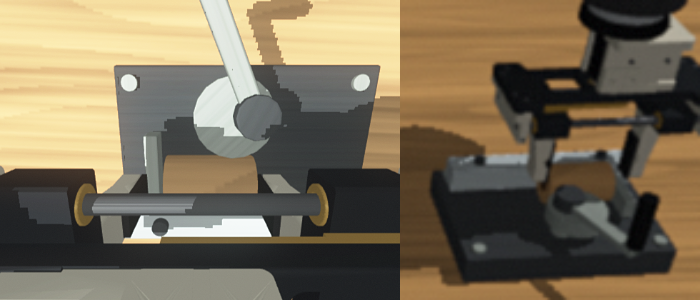

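The core's front end reads y = 51.3 mm and the stop face about 57.6 mm, so about 6 mm is left. It slides easily, with under 1 N of force.

Call:
send_rows:
  targets:
    - {"ax": 0,"ay": 0,"az": 0,"dx": -2.5,"dy": 0,"dz": 0,"fingers": 0.75}
    - {"ax": 0,"ay": 0,"az": 0,"dx": -2,"dy": 0,"dz": 0,"fingers": 0.75}
    - {"ax": 0,"ay": 0,"az": 0,"dx": -0.5,"dy": 0,"dz": 0,"fingers": 0.75}
    - {"ax": 0,"ay": 0,"az": 0,"dx": 0,"dy": 0,"dz": 0,"fingers": 0.75}
    - {"ax": 0,"ay": 0,"az": 0,"dx": 0,"dy": 0,"dz": 0,"fingers": 0.75}
    - {"ax": 0,"ay": 0,"az": 0,"dx": 0,"dy": 0,"dz": 0,"fingers": 0.75}

```text
time_s: 24.58
ee_pos: [0.4879, 0.2647, 0.0585]
tool_rot: [[0.043, -0.999, 0.001], [-0.999, -0.043, 0.0], [0.0, -0.001, -1.0]]
contact_force: [-0.1, 0.8, 0.2]
grip_width: 0.0769
```

Call:
send_rows:
  targets:
    - {"ax": 0,"ay": 0,"az": 0,"dx": -0.5,"dy": 0,"dz": 0,"fingers": 0.75}
    - {"ax": 0,"ay": 0,"az": 0,"dx": -0.3,"dy": 0,"dz": 0,"fingers": 0.75}
    - {"ax": 0,"ay": 0,"az": 0,"dx": 0,"dy": 0,"dz": 0,"fingers": 0.75}
    - {"ax": 0,"ay": 0,"az": 0,"dx": 0,"dy": 0,"dz": 0,"fingers": 0.75}

```text
time_s: 25.08
ee_pos: [0.4878, 0.2655, 0.0585]
tool_rot: [[0.043, -0.999, 0.001], [-0.999, -0.043, -0.0], [0.0, -0.001, -1.0]]
contact_force: [-0.9, -0.4, -0.3]
grip_width: 0.0767
```

Run:
```python
from g import *
w=snap('wrist')
L=loc(w);P=L[(L[:,2]>60)&(L[:,2]<72)&(abs(L[:,0]+1)<8)&(L[:,1]>-70)&(L[:,1]<60)];print(len(P),np.percentile(P[:,1],[1,50,99]).round(1))
s=robot.read_state();p=s['ee_pos']*1000;print(s['time_s'],p,(p[:2]-O)@X,(p[:2]-O)@Y,s['contact_force'],s['grip_width'])
```

```text
2812 [-8.4 24.4 56.5]
25.125 [487.8156597  265.49146612  58.4718478 ] -1.9337475131369795 31.00532519989175 [ 0.47846192 -0.64651894  0.58116743] 0.07679265700206586
```

Call:
send_rows:
  targets:
    - {"ax": 0,"ay": 0,"az": 0,"dx": -0.4,"dy": 0,"dz": 0,"fingers": 0.75}
    - {"ax": 0,"ay": 0,"az": 0,"dx": -0.4,"dy": 0,"dz": 0,"fingers": 0.75}
    - {"ax": 0,"ay": 0,"az": 0,"dx": 0,"dy": 0,"dz": 0,"fingers": 0.75}
    - {"ax": 0,"ay": 0,"az": 0,"dx": 0,"dy": 0,"dz": 0,"fingers": 0.75}

```text
time_s: 25.62
ee_pos: [0.4877, 0.2659, 0.0584]
tool_rot: [[0.043, -0.999, 0.001], [-0.999, -0.043, -0.001], [0.001, -0.001, -1.0]]
contact_force: [0.6, -4.2, 1.5]
grip_width: 0.0768
```

Call:
send_rows:
  targets:
    - {"ax": 0,"ay": 0,"az": 0,"dx": -0.4,"dy": 0,"dz": 0,"fingers": 0.75}
    - {"ax": 0,"ay": 0,"az": 0,"dx": 0,"dy": 0,"dz": 0,"fingers": 0.75}
    - {"ax": 0,"ay": 0,"az": 0,"dx": 0,"dy": 0,"dz": 0,"fingers": 0.75}

```text
time_s: 26.0
ee_pos: [0.4876, 0.2659, 0.0584]
tool_rot: [[0.043, -0.999, 0.0], [-0.999, -0.043, -0.001], [0.001, -0.0, -1.0]]
contact_force: [1.9, -4.9, 2.0]
grip_width: 0.0767
```

The tool stopped at y = 0.2659 with about 5 N of force, so the core is at the stop. Now I back off, lift clear and check.

Call:
send_rows:
  targets:
    - {"ax": 0,"ay": 0,"az": 0,"dx": 3,"dy": 0,"dz": 0,"fingers": 0.75}
    - {"ax": 0,"ay": 0,"az": 0,"dx": 3.5,"dy": 0,"dz": 0,"fingers": 0.75}
    - {"ax": 0,"ay": 0,"az": 0,"dx": 0,"dy": 0,"dz": -15,"fingers": 0.75}
    - {"ax": 0,"ay": 0,"az": 0,"dx": 0,"dy": 0,"dz": -40,"fingers": 0.75}
    - {"ax": 0,"ay": 0,"az": 0,"dx": 20,"dy": 0,"dz": -40,"fingers": 0.75}
    - {"ax": 0,"ay": 0,"az": 0,"dx": 20,"dy": 0,"dz": -20,"fingers": 0.75}
    - {"ax": 0,"ay": 0,"az": 0,"dx": 0,"dy": 0,"dz": 0,"fingers": 0.75}
    - {"ax": 0,"ay": 0,"az": 0,"dx": 0,"dy": 0,"dz": 0,"fingers": 0.75}
    - {"ax": 0,"ay": 0,"az": 0,"dx": 0,"dy": 0,"dz": 0,"fingers": 0.75}

```text
time_s: 27.12
ee_pos: [0.4893, 0.2205, 0.1727]
tool_rot: [[0.044, -0.999, -0.0], [-0.999, -0.044, -0.001], [0.001, 0.0, -1.0]]
contact_force: [0.1, 0.1, -0.8]
grip_width: 0.0767
```

Run:
```python
from g import *
w=snap('wrist','w8.png');a=snap('scene','a8.png');gap(w,'w');core(w,50,'w',xm=21,yc=25,yw=26)
L=loc(w)
for im in(w,a):
    L=loc(im);P=L[(L[:,2]>62)&(L[:,2]<72)&(abs(L[:,0]+1)<8)&(L[:,1]>-40)&(L[:,1]<62)];print(len(P),np.percentile(P[:,1],[1,50,99]).round(1))
    S=L[(abs(L[:,2]-50)<3)&(abs(L[:,0])<15)&(L[:,1]>55.5)&(L[:,1]<80)];print('stop',len(S),np.percentile(S[:,1],[1,5]) if len(S) else 0)
C=cloud(a).reshape(-1,3)*1000;P=C[(C[:,0]>556)&(C[:,0]<592)&(C[:,2]>60)&(C[:,2]<95)&(abs(C[:,1]+215)<28)]
print('core2',circ(P[:,[0,2]],20,[568,70]))
s=robot.read_state();print(s['time_s'],s['ee_pos'],s['contact_force'])
```

```text
w roller [46.    3.55] 27.81 fence -21.28 diff 67.27 post [122.25  23.28] 0.19 |d| 78.8 theta 1.103 roller y-check 11.752464872261642
w core x,z [-2.42 49.35] 0.51 2899
  y ext [-6.1 57.2]
1527 [-5.5 25.9 56.9]
stop 213 [60.70578792 61.53879426]
122 [-8.  25.5 56.1]
stop 6 [61.02124131 61.18281391]
core2 (array([568.58,  69.22]), np.float64(0.9))
27.225 [0.48937594 0.22049594 0.17270232] [-0.25265598 -0.54764412 -0.57025252]
```

View pics/w8.png

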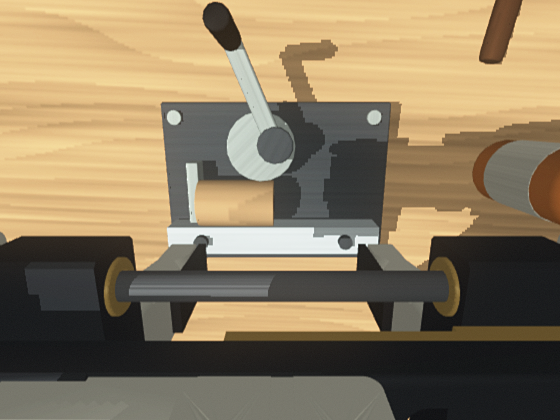

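The core sits against the stop at (197,195). Roller, post and lever angle (1.103) are unchanged. The "fence" value in this view includes core pixels, so its 67.3 mm is not a valid gap.

```bash
python3 -c "
from workcell import robot
print(robot.hand_in())"
```

```text
the job is handed in; nothing more can be done
None
```

The job is done and handed in at about 27 s of the 67 s limit; the hand-in reports no verdict. The end core is in the feed guide against the end stop, the lever is set with about half a millimetre of play, and the next core has rolled down to the rack's stop.

**How it went:**
- I gripped the end core at about 45° tilt and laid it in the open lane about 20 mm behind the guide's middle.
- The lever took two moves, to about 1.10 rad.
- I then slid the core up to the stop with one finger. It moved with under 1 N and stopped at about 5 N when it touched.

**Last checks:**
- **Lane:** roller to fence measured 68.56 mm, so the lane is about 40.5 mm wide. The roller and lever post were within 0.1 mm of that after the slide.
- **Core:** its ends span about y −6 to 57 mm in my guide frame, with the stop face at about 57.6 mm. It is lying along the lane and released.
- **Next core:** it is within about 2 mm of where the end core lay.
- **Robot:** it was lifted clear. I saw no sign that the bottle, brush or thread cone had moved, but I did not measure them at the end.

**Disagreements:**
- **Cameras:** the scene camera differed from the other two by about 2–4 mm in x, so I relied on the wrist camera's differences.
- **Final roller-to-fence reading:** it came out at 67.27 mm. I discarded it because core pixels had got into the fence measurement.
- **Refused moves:** my first two move calls were refused for missing keys, and nothing moved.

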